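# Point out the open specimen cup and its lid, then call

### The arm

A 6-joint arm with a two-finger parallel gripper is mounted at the origin on the work surface. World frame = base frame: x ahead of the robot, y to its left, z up, the work surface at z = 0. Lengths are in mm, angles in rad, forces in N, time in s.
With the tool pointing down it reaches from about 350 to 775 mm from the base axis. Payload 7.3 kg.
Tool frame: the origin (TCP) lies at the very end of the fingers, on their centre line; the grasp point (between the pads) lies 19 mm behind it; z points along the fingers, x is the direction in which the jaws open and shut, and the axes are right-handed (so a half turn about z gives the same grasp; the last joint's range is limited). The gripper opens to 92 mm and grips with 3 to 60 N. Pads are 19 mm wide; open, the fingers measure 130 mm over their backs; the gripper's body (75 mm by 190 mm) begins 47 mm behind the grasp point.
Start: joints at [0.986, 0.342, 1.524, -0, 1.275, -0.146], TCP at [223.037, 475.289, 226.741] pointing down, gripper open.
Joint ranges: [-2.53, 2.53], [-0.77, 2.02], [0.04, 2.7], [-1, 4.14], [0.28, 2.66], [-3.11, 3.11]. Speed limits (rad/s): [2.57, 2.57, 3.14, 3.14, 3.14, 3.14].

### API

Orientations are given as [roll, pitch, yaw] about the fixed x, y, z axes, in that order (R = Rz(yaw) Ry(pitch) Rx(roll)).
In Python, from plant import bot, capture, camera_params gives the robot as it stands.
- The arm moves only by the shell command python3 -m jog 'ROWS' [OPENING]. ROWS is a JSON object of lists of equal length, an entry for each row: "xyz": the shift along the world's x, y, z as a fraction of full scale, a list of three; "angular": the turn, a rotation vector about the world's x, y, z as a fraction of full scale, a list of three. In form: {"xyz": [[x, y, z], ...], "angular": [[wx, wy, wz], ...]}. A call has 1 to 10 rows; each row shifts and turns the pose as measured when the row begins; what a row does not reach is not made up. Full scale, the value 1, is 2 cm for a shift and 6 degrees for a turn. A row lasts 1/10 s, in which the tool goes at most 50 mm and 8.59 degrees, less where a joint would pass 70% of its speed; a pose out of reach is approached as far as the arm can. A call with a number of a shift or a turn outside -1 to 1 is refused whole. A call with a gripper value outside its range is refused whole. OPENING is the closure, from -1 (fully open) to 1 (shut), set as the call begins (- or left out, the last holds). The fingers move at their own pace and stop on an object; the grip force is fixed at half the most. Time passes only in rows, so rows that do not move let the fingers close. It gives the time, the measured TCP pose, the force and the opening at its end, in the units of the state.
- bot.get_obs(): the state, without advancing time (a new reading comes with each control period).
- capture(name): name is "scene" or "top" or "wrist"; returns the picture (384x512x3 uint8, red, green, blue); there is no depth.
- camera_params(name): a dict with "fx", "fy", "cx", "cy" (pixels), "k1" (the pictures are not rectified: a ray, as slopes to the right and down, at radius r is drawn at 1 + k1 r^2 times it, then the intrinsics apply), "rvec" (rotation vector, rad) and "tvec" (3), from world to camera coordinates, as OpenCV has them. Camera axes: x right, y down, z forward; pixel columns grow to the right and rows downward; lengths in mm; the calibration is good to about 2 mm. A picture is of the moment at which its call begins: read the wrist's pose just before it. camera_params takes no time and is no camera call; for the wrist camera it gives the pose at the moment of the call.
- bot.close_job(): hands the job in, once; it reports no verdict.
The state is a dict: "time": time; "joint_positions": joint angles; "dq": joint speeds; "tau": joint torques, N m; "tool_pos": TCP position; "tcp_rot": TCP orientation; "contact_force": force on the tool from outside, world axes, zero at the start; "moment": the same for the moment, N m; "grip_width": finger opening in mm.
Only numpy, scipy, OpenCV 4.12 (cv2) and the standard library are available. Lean on these libraries where they do the work, as an engineer would, in place of code of your own. Each camera call takes 0.05 s, during which the arm holds its last target.

### The job

One specimen cup has been left open, and its lid (the larger of the two loose lids) lies on the bench. Point them out for the overhead camera: hold the fingertips about 2 cm above the middle of the open cup's mouth for two seconds, then likewise above that lid for two seconds, and only then press the round button of the call box fully in, so that a colleague comes to close the cup. Touch none of the cups, lids or other loose things on the bench, and do not point at, or pass low over, any other cup or the small lid.

Things in the scene. Friction and masses are not known exactly. Their poses are not given: they have to be found in the camera images.
- open_cup: the open specimen cup: loose, light, translucent white plastic, 70 mm high, outer diameter 50 mm at the foot and 60 mm at the rim, empty, no lid; its origin is the centre of its underside on the bench, z up, so the middle of its mouth is 70 mm above the origin
- closed_cup_b: a specimen cup of the same kind with its ribbed red screw lid on, loose, 75 mm high with the lid, 64 mm across the lid; origin at the centre of its underside; leave it alone
- closed_cup_c: a second closed cup, same as closed_cup_b; leave it alone
- closed_cup_d: a third closed cup, same as closed_cup_b; leave it alone
- cup_lid: the larger loose screw lid, belonging to the open cup: red ribbed disc lying flat on the bench, 64 mm across and 13 mm high; origin at the centre of its underside, its top 13 mm above that
- small_lid: the smaller loose lid, from another container: red ribbed disc lying flat, 38 mm across and 13 mm high; origin at the centre of its underside; leave it alone
- call_button (a joint): travel of the call button, m: 0 is out, 0.009 fully in; it slides straight down, resists with about 3.5 N of friction and stays in where it is left (no spring)
- call_button_top (a point): centre of the flat top of the call button, a round white plastic button 34 mm across, standing 14 mm proud (when out) of a thin metal ring on the flat top of the grey call box (110 x 85 x 40 mm, fixed to the bench); the point moves with the button; out, it is 56 mm above the bench
- pen: a loose white marker pen with black cap lying on the bench between the cups and the loose lids, 132 x 13 mm, 13 mm high; origin at the middle of the white barrel's underside; leave it alone
- cool_pack: a loose flat blue plastic cool pack, 100 x 160 x 28 mm, on the bench beyond the call box; origin at the centre of its underside; leave it alone
Mind the look-alikes: they are no part of the job. Of the things shaped like the part that bears call_button, the grey one is meant. What is shaped like the open_cup but green is not meant.

How it is judged (in metres and radians):
On the way, in this order (a step that is already met when the one before it is completed fails the run):
1. the fingertips dwell just above the open cup's mouth (horizontal distance between the grasp point and open_cup below 0.025 m and z of the grasp point in the frame of open_cup between 0.082 and 0.14 m and not (value of joint call_button above 0.0065 m)), for 1.5 s.
2. the fingertips dwell just above the cup's own lid (horizontal distance between the grasp point and cup_lid below 0.025 m and z of the grasp point in the frame of cup_lid between 0.025 and 0.083 m and not (value of joint call_button above 0.0065 m)), for 1.5 s.
3. the call button is pressed in (value of joint call_button above 0.0065 m), for 0.1 s.
At the end, for the whole second after the job is handed in: Open cup, then its lid, each pointed at for 1.5 s (within 25 mm sideways, grasp point 12 to 70 mm above rim or lid top); then the call button is in by over 6.5 mm of its 9. Cups and lids upright and within 6 mm of their starts, pen and cool pack within 10 mm (value of joint call_button above 0.0065 m and distance of each of open_cup, closed_cup_b, closed_cup_c, closed_cup_d, cup_lid, small_lid from where it was at the start of the episode below 0.006 m and distance of each of pen, cool_pack from where it was at the start of the episode below 0.01 m and angle between each of open_cup, closed_cup_b, closed_cup_c, closed_cup_d, cup_lid, small_lid's own z axis and vertical below 0.1 rad); the robot touches nothing.
It fails at once if the robot touches a cup, a lid, the pen or the cool pack (contact force between any of the fingers, the arm and open_cup above 0.2 N or contact force between any of the fingers, the arm and closed_cup_b above 0.2 N or contact force between any of the fingers, the arm and closed_cup_c above 0.2 N or contact force between any of the fingers, the arm and closed_cup_d above 0.2 N or contact force between any of the fingers, the arm and cup_lid above 0.2 N or contact force between any of the fingers, the arm and small_lid above 0.2 N or contact force between any of the fingers, the arm and pen above 0.2 N or contact force between any of the fingers, the arm and cool_pack above 0.2 N).
It fails at once if a cup or lid is moved, lifted or tipped, or the pen or cool pack is displaced by more than 10 mm (distance of any of open_cup, closed_cup_b, closed_cup_c, closed_cup_d, cup_lid, small_lid from where it was at the start of the episode above 0.006 m or distance of any of pen, cool_pack from where it was at the start of the episode above 0.01 m).
It fails at once if the fingers point at a wrong cup or the wrong lid (grasp point within 22 mm of its centre sideways and less than 60 mm above its top) ((horizontal distance between the grasp point and closed_cup_b below 0.022 m and z of the grasp point in the frame of closed_cup_b between -0.025 and 0.135 m) or (horizontal distance between the grasp point and closed_cup_c below 0.022 m and z of the grasp point in the frame of closed_cup_c between -0.025 and 0.135 m) or (horizontal distance between the grasp point and closed_cup_d below 0.022 m and z of the grasp point in the frame of closed_cup_d between -0.025 and 0.135 m) or (horizontal distance between the grasp point and small_lid below 0.022 m and z of the grasp point in the frame of small_lid between -0.087 and 0.073 m)).
It also fails if it takes over 58 s, if anything falls off the work surface, if the arm or the gripper's body presses on something with over 40 N, if the wrist force passes 120 N, or if a joint passes its speed limit or range.

## Working session

There is one attempt and no reset: what is moved stays moved. The work goes in short steps, Python scripts to look and compute and a shell command to move; the robot and the scene stay as the last step left them, time stands still between calls to the robot, and variables do not carry over. Pictures are saved under pics/ and viewed, and the job is handed in when it is done.

```bash
mkdir -p pics; python3 - <<'E'
from plant import bot,capture,camera_params
import cv2
for n in("top","scene"):
    cv2.imwrite(f"pics/{n}0.png",cv2.resize(capture(n),(800,600),interpolation=cv2.INTER_CUBIC)[:,:,::-1])
    print(n,camera_params(n))
print(bot.get_obs())
E
```

```text
top {'fx': 474.9903225406935, 'fy': 474.9903225406935, 'cx': 265.232284237498, 'cy': 192.36310871728514, 'k1': -0.013429249782466263, 'rvec': array([ 2.18962123, -2.15410374,  0.0681012 ]), 'tvec': array([  39.6149646 ,  478.57621221, 1241.83037662])}
scene {'fx': 363.5061899513008, 'fy': 363.5061899513008, 'cx': 255.8747750437721, 'cy': 189.70844327921589, 'k1': -0.10367703040839787, 'rvec': array([ 1.68399129,  2.15497333, -0.61151522]), 'tvec': array([  99.48646389, -368.21541017, 1358.44628204])}
{'time': 0.1, 'joint_positions': array([ 9.86023326e-01,  3.42655646e-01,  1.52490162e+00, -3.79226438e-06,
        1.27540016e+00, -1.45994401e-01]), 'dq': array([-2.00921003e-03,  1.05608579e-05, -3.10937040e-03,  1.70824366e-03,
        1.30935037e-03,  4.41946584e-05]), 'tau': array([ 8.89372368e-04, -4.32004023e+01, -2.44695729e+01,  7.18960888e-02,
        5.26851194e-02, -3.14996976e-05]), 'tool_pos': array([222.81842961, 474.97895665, 226.12004636]), 'tcp_rot': array([-3.14139770e+00,  1.35077832e-03,  1.13201897e+00]), 'contact_force': array([-0.70454084,  0.35715332,  0.13898757]), 'moment': array([ 0.03006321, -0.0047857 ,  0.0538997 ]), 'grip_width': 91.71149057024041}
```

View pics/top0.png

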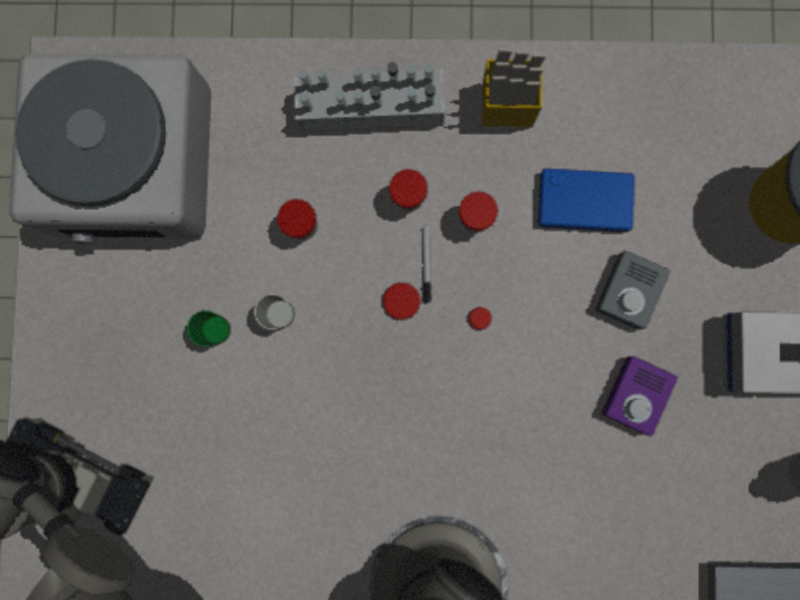

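View pics/scene0.png

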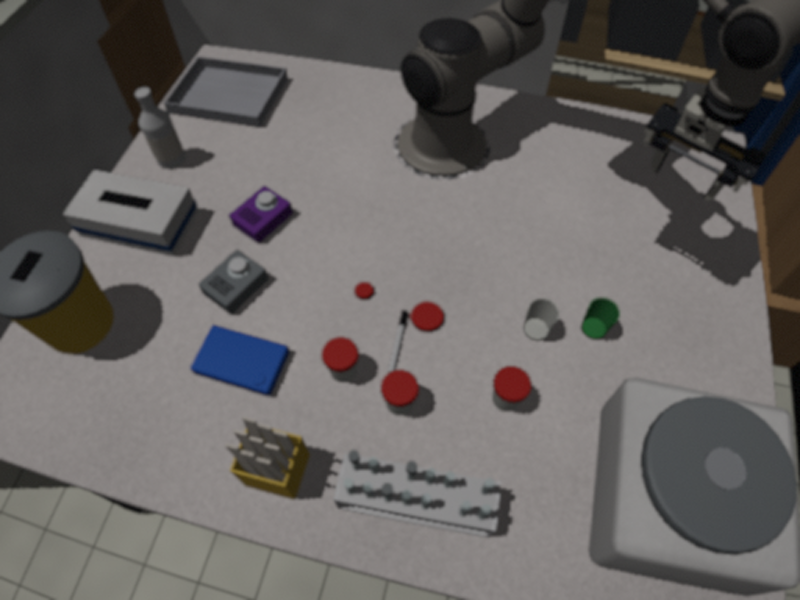

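```bash
cat > h.py <<'E'
import numpy as np,cv2
from plant import bot,capture,camera_params
def P(n):
    c=camera_params(n);R=cv2.Rodrigues(c['rvec'])[0];return c,R,np.array(c['tvec'])
def back(n,u,v,z,p=None):
    c,R,t=p or P(n)
    d=np.array([(u-c['cx'])/c['fx'],(v-c['cy'])/c['fy']]);s=d.copy()
    for _ in range(20): s=d/(1+c['k1']*(s@s))
    r=R.T@np.array([s[0],s[1],1]);o=-R.T@t
    return o+r*(z-o[2])/r[2]
def proj(n,X,p=None):
    c,R,t=p or P(n);X=np.atleast_2d(X)@R.T+t;s=X[:,:2]/X[:,2:];s=s*(1+c['k1']*(s**2).sum(1,keepdims=True))
    return s*[c['fx'],c['fy']]+[c['cx'],c['cy']]
E
python3 - <<'E'
from h import *
S=512/800
for nm,u,v,z in [("open rim",272,314,70),("lid",402,301,13),("small",480,318,13),("c1",297,219,75),("c2",408,189,75),("c3",478,211,75),("btn",631,301,56),("purple",638,408,56),("green",209,329,70),("pen1",425,230,10),("pen2",427,300,10),("pack",587,200,28)]:
    print("top",nm,back("top",u*S,v*S,z).round(0))
for nm,u,v,z in [("open rim",544,313,70),("lid",428,316,13),("small",364,290,13),("c1",512,384,75),("c2",400,388,75),("c3",340,354,75),("btn",238,265,56)]:
    print("scene",nm,back("scene",u*S,v*S,z).round(0))
im=cv2.imread("pics/top0.png")
a=cv2.resize(im[280:350,170:310],(800,400),interpolation=2)
im=cv2.imread("pics/scene0.png")
b=cv2.resize(im[285,500:501] if 0 else im[285:355,500:640],(800,200) if 0 else (800,400),interpolation=2)
cv2.imwrite("pics/z.png",cv2.resize(np.vstack([a,b]),(600,600)))
E
```

```text
top open rim [448. 279.  70.]
top lid [477.  69.  13.]
top small [450. -65.  13.]
top c1 [605. 242.  75.]
top c2 [657.  60.  75.]
top c3 [622. -55.  75.]
top btn [ 480. -309.   56.]
top purple [ 305. -320.   56.]
top green [422. 382.  70.]
top pen1 [601.  31.  10.]
top pen2 [480.  26.  10.]
top pack [ 653. -243.   28.]
scene open rim [457. 282.  70.]
scene lid [482.  73.  13.]
scene small [455. -62.  13.]
scene c1 [612. 245.  75.]
scene c2 [664.  63.  75.]
scene c3 [628. -53.  75.]
scene btn [ 484. -309.   56.]
```

View pics/z.png

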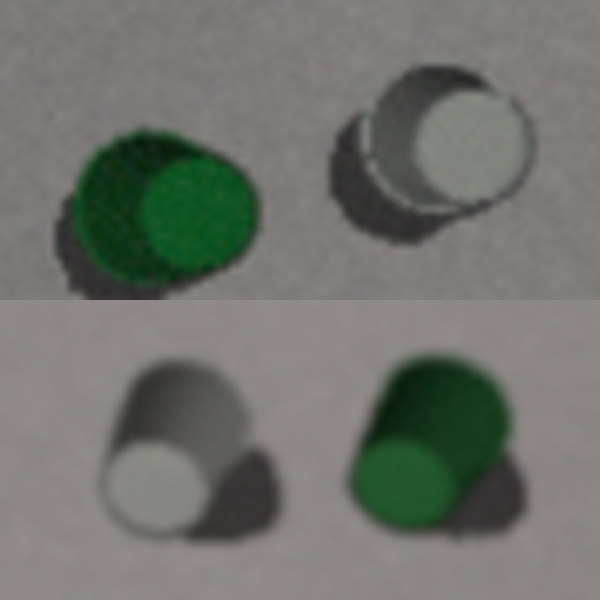

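The top view shows the open white cup's mouth at about (272,313), its lid at (402,301) and the grey box's button at (631,301). Blending both cameras gives the cup at about (451,280), the lid at (479,71) and the button at (481,-309). Next I move towards the cup at height, with the gripper shutting.

```bash
python3 -m jog '{"xyz":[[0.76,-0.65,0],[0.76,-0.65,0],[0.76,-0.65,0],[0.76,-0.65,0],[0.76,-0.65,0],[0.76,-0.65,0],[0.76,-0.65,0],[0.76,-0.65,0],[0.76,-0.65,0],[0.76,-0.65,0]],"angular":[[0,0,0],[0,0,0],[0,0,0],[0,0,0],[0,0,0],[0,0,0],[0,0,0],[0,0,0],[0,0,0],[0,0,0]]}' 1
```

```text
time: 1.1
tool_pos: [376.3, 339.4, 222.0]
tcp_rot: [-3.137, 0.01, 1.137]
contact_force: [0.2, 0.0, -0.0]
grip_width: 16.2
```

```bash
python3 -m jog '{"xyz":[[0.75,-0.6,0],[0.75,-0.6,0],[0.75,-0.6,0],[0.75,-0.6,0],[0.75,-0.6,0],[0,0,0],[0,0,0]],"angular":[[0,0,0],[0,0,0],[0,0,0],[0,0,0],[0,0,0],[0,0,0],[0,0,0]]}'
python3 - <<'E'
from h import *
p=P("wrist");im=capture("wrist")
np.save("p.npy",np.array(p,dtype=object),allow_pickle=True)
im=np.ascontiguousarray(cv2.resize(im,(800,600),interpolation=2)[:,:,::-1])
q=proj("wrist",[[451,280,70],[479,71,13]],p)*800/512;print(q,bot.get_obs()['tool_pos'])
# projected rim circle
a=np.linspace(0,2*np.pi,60)
for x,y in proj("wrist",np.c_[451+30*np.cos(a),280+30*np.sin(a),70+0*a],p)*800/512: cv2.circle(im,(int(x),int(y)),1,(0,255,0),-1)
cv2.imwrite("pics/w1.png",im)
im=np.ascontiguousarray(cv2.resize(capture("top"),(800,600),interpolation=2)[:,:,::-1]);cv2.imwrite("pics/t1.png",im)
E
```

```text
time: 1.8
tool_pos: [454.1, 274.3, 219.1]
tcp_rot: [-3.133, 0.015, 1.133]
contact_force: [-0.1, -0.5, 0.1]
grip_width: 0.5
[[403.0238241  280.56873174]
 [215.60743514 385.02219261]] [454.09143502 274.44453645 219.12009847]
```

View pics/w1.png

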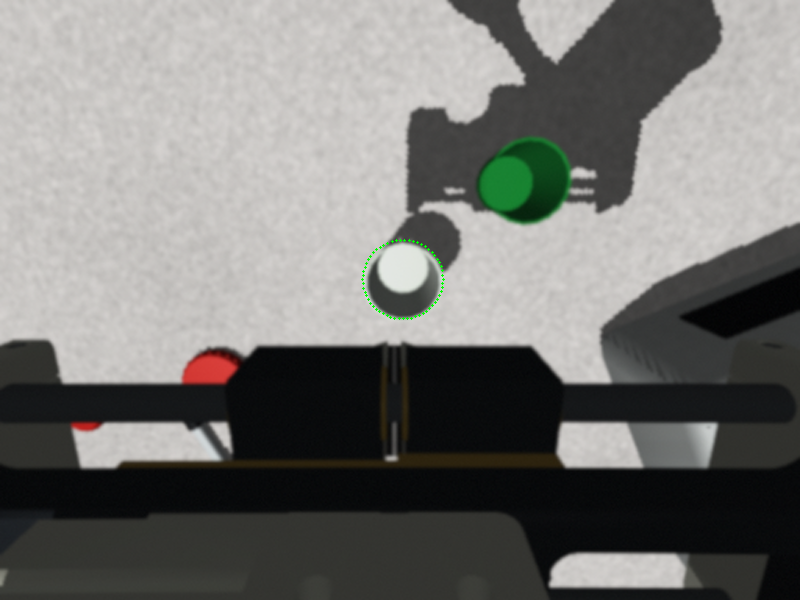

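View pics/t1.png

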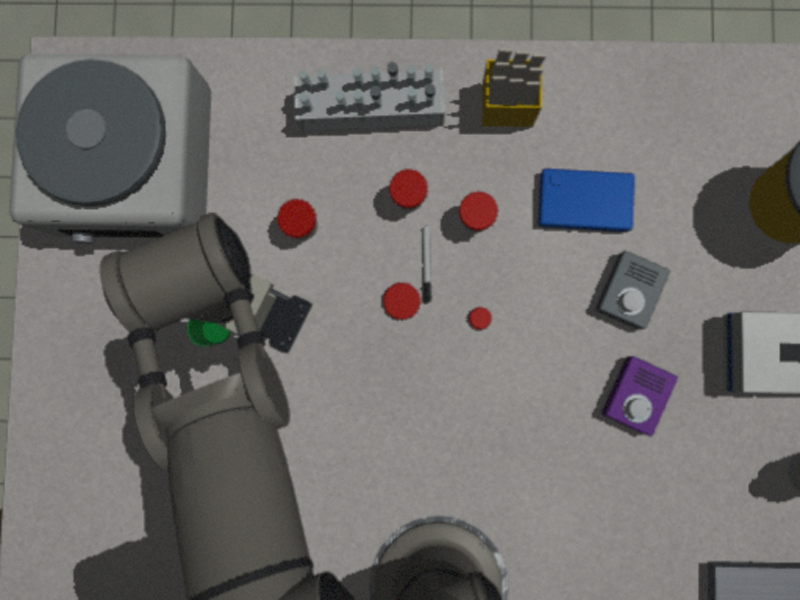

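The wrist view confirms it: the projected rim circle coincides with the open cup's rim at (403,280). Next I descend to about 95 mm and dwell.

```bash
python3 -m jog '{"xyz":[[-0.05,0.1,-0.8],[-0.05,0.1,-0.8],[-0.05,0.1,-0.8],[0,0,-0.8],[0,0,-0.8],[0,0,-0.8],[0,0,-0.6],[0,0,-0.3],[0,0,0],[0,0,0]],"angular":[[0,0,0],[0,0,0],[0,0,0],[0,0,0],[0,0,0],[0,0,0],[0,0,0],[0,0,0],[0,0,0],[0,0,0]]}'
```

```text
time: 2.9
tool_pos: [444.4, 287.5, 103.2]
tcp_rot: [-3.134, 0.012, 1.145]
contact_force: [0.7, -1.1, 0.2]
grip_width: 0.3
```

Correct sideways, then dwell for 2 s.

```bash
python3 -m jog '{"xyz":[[0.2,-0.2,-0.1],[0.15,-0.15,-0.1],[0,0,-0.05],[0,0,0],[0,0,0],[0,0,0],[0,0,0],[0,0,0],[0,0,0],[0,0,0]],"angular":[[0,0,0],[0,0,0],[0,0,0],[0,0,0],[0,0,0],[0,0,0],[0,0,0],[0,0,0],[0,0,0],[0,0,0]]}'
python3 -c "
from h import *
print(bot.get_obs()['tool_pos'])"
```

```text
time: 3.9
tool_pos: [453.2, 280.4, 100.0]
tcp_rot: [-3.137, 0.009, 1.145]
contact_force: [1.6, -0.3, 0.0]
grip_width: 0.5
[453.19313156 280.35485151 100.04998586]
```

```bash
python3 -m jog '{"xyz":[[0,0,-0.15],[0,0,-0.1],[0,0,0],[0,0,0],[0,0,0],[0,0,0],[0,0,0],[0,0,0],[0,0,0],[0,0,0]],"angular":[[0,0,0],[0,0,0],[0,0,0],[0,0,0],[0,0,0],[0,0,0],[0,0,0],[0,0,0],[0,0,0],[0,0,0]]}'
python3 -m jog '{"xyz":[[0,0,0],[0,0,0],[0,0,0],[0,0,0],[0,0,0],[0,0,0],[0,0,0],[0,0,0],[0,0,0],[0,0,0]],"angular":[[0,0,0],[0,0,0],[0,0,0],[0,0,0],[0,0,0],[0,0,0],[0,0,0],[0,0,0],[0,0,0],[0,0,0]]}'
python3 - <<'E'
from h import *
o=bot.get_obs();print(o['time'],o['tool_pos'])
p=P("wrist");im=np.ascontiguousarray(cv2.resize(capture("wrist"),(800,600),interpolation=2)[:,:,::-1]);cv2.imwrite("pics/w2.png",im)
print(proj("wrist",[[451,280,70],o['tool_pos']],p)*800/512)
E
```

```text
time: 4.9
tool_pos: [453.1, 280.4, 94.6]
tcp_rot: [-3.137, 0.009, 1.145]
contact_force: [0.2, 0.6, 0.5]
grip_width: 0.6
time: 5.9
tool_pos: [453.2, 280.4, 94.6]
tcp_rot: [-3.137, 0.009, 1.145]
contact_force: [0.4, -0.1, -0.2]
grip_width: 0.5
5.9 [453.15949634 280.40179362  94.58964439]
[[393.59768082 341.94445534]
 [396.15592013 367.06047058]]
```

View pics/w2.png

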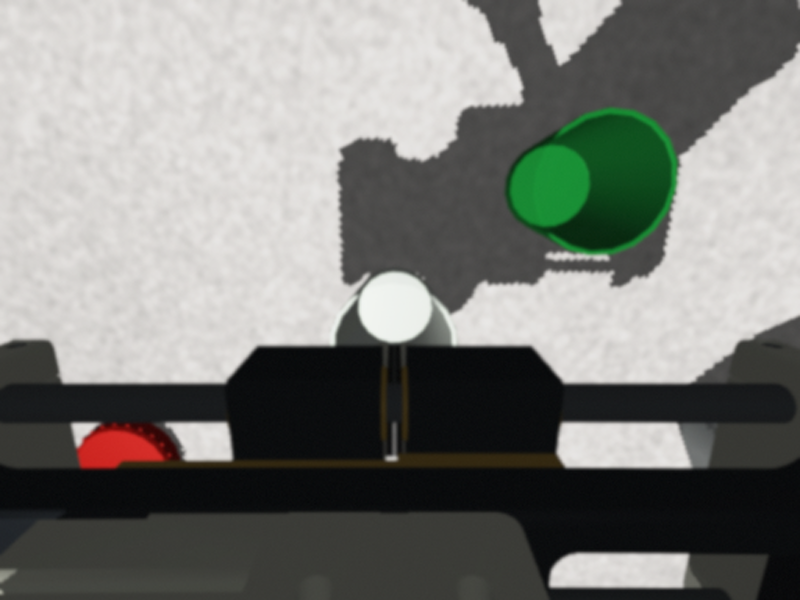

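The view is centred on the cup (rim spans about 335–455 px), and it has dwelt for over 2 s. Next I rise and go towards the lid.

```bash
python3 -m jog '{"xyz":[[0,0,0.8],[0,0,0.8],[0,0,0.8],[0.1,-0.5,0.6],[0.1,-0.8,0.3],[0.1,-0.8,0],[0.1,-0.8,0],[0.1,-0.8,0],[0.1,-0.8,0],[0.1,-0.8,0]],"angular":[[0,0,0],[0,0,0],[0,0,0],[0,0,0],[0,0,0],[0,0,0],[0,0,0],[0,0,0],[0,0,0],[0,0,0]]}'
```

```text
time: 6.95
tool_pos: [466.7, 168.1, 163.4]
tcp_rot: [-3.137, 0.01, 1.148]
contact_force: [-0.0, 0.1, 1.1]
grip_width: 0.5
```

```bash
python3 -m jog '{"xyz":[[0.1,-0.8,0],[0.1,-0.8,0],[0.1,-0.8,0],[0.1,-0.8,0],[0.1,-0.8,0],[0,-0.5,0],[0,0,0],[0,0,0]],"angular":[[0,0,0],[0,0,0],[0,0,0],[0,0,0],[0,0,0],[0,0,0],[0,0,0],[0,0,0]]}'
python3 - <<'E'
from h import *
o=bot.get_obs();p=P("wrist");im=np.ascontiguousarray(cv2.resize(capture("wrist"),(800,600),interpolation=2)[:,:,::-1])
a=np.linspace(0,2*np.pi,60);print(o['tool_pos'])
for X,r in(((479,71,13),32),((452,-63.5,13),19)):
  for x,y in proj("wrist",np.c_[X[0]+r*np.cos(a),X[1]+r*np.sin(a),X[2]+0*a],p)*800/512: cv2.circle(im,(int(x),int(y)),1,(0,255,0),-1)
cv2.imwrite("pics/w3.png",im)
E
```

```text
time: 7.75
tool_pos: [475.9, 68.2, 163.9]
tcp_rot: [-3.137, 0.012, 1.143]
contact_force: [-0.2, -0.2, 0.5]
grip_width: 0.3
[475.93965924  68.15671268 163.88177885]
```

View pics/w3.png

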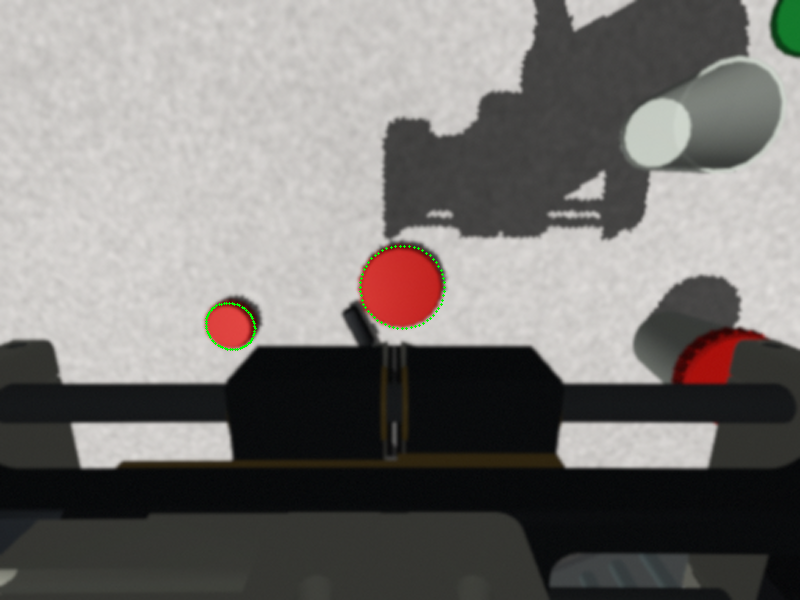

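The projected circles match the large lid (402,287) and the small lid (230,327). Next I descend.

```bash
python3 -m jog '{"xyz":[[0.1,0.05,-0.8],[0.1,0,-0.8],[0.1,0,-0.8],[0.05,0,-0.8],[0,0,-0.7],[0,0,-0.6],[0,0,-0.4],[0,0,0],[0,0,0]],"angular":[[0,0,0],[0,0,0],[0,0,0],[0,0,0],[0,0,0],[0,0,0],[0,0,0],[0,0,0],[0,0,0]]}'
```

```text
time: 8.7
tool_pos: [483.2, 75.3, 63.3]
tcp_rot: [-3.139, 0.01, 1.152]
contact_force: [0.5, -0.1, 0.3]
grip_width: 0.2
```

```bash
python3 -m jog '{"xyz":[[-0.2,-0.2,-0.4],[0,0,-0.4],[0,0,-0.4],[0,0,-0.2],[0,0,0],[0,0,0],[0,0,0],[0,0,0],[0,0,0],[0,0,0]],"angular":[[0,0,0],[0,0,0],[0,0,0],[0,0,0],[0,0,0],[0,0,0],[0,0,0],[0,0,0],[0,0,0],[0,0,0]]}'
```

```text
time: 9.7
tool_pos: [480.1, 71.0, 34.7]
tcp_rot: [3.141, 0.008, 1.152]
contact_force: [-0.7, 0.2, -0.3]
grip_width: 0.3
```

Centred, with the tips about 22 mm above the lid top. I hold here for 2 s.

```bash
python3 -m jog '{"xyz":[[0,0,0],[0,0,0],[0,0,0],[0,0,0],[0,0,0],[0,0,0],[0,0,0],[0,0,0],[0,0,0],[0,0,0]],"angular":[[0,0,0],[0,0,0],[0,0,0],[0,0,0],[0,0,0],[0,0,0],[0,0,0],[0,0,0],[0,0,0],[0,0,0]]}'
python3 -m jog '{"xyz":[[0,0,0],[0,0,0],[0,0,0],[0,0,0],[0,0,0],[0,0,0],[0,0,0],[0,0,0],[0,0,0],[0,0,0]],"angular":[[0,0,0],[0,0,0],[0,0,0],[0,0,0],[0,0,0],[0,0,0],[0,0,0],[0,0,0],[0,0,0],[0,0,0]]}'
python3 -m jog '{"xyz":[[0,0,0.8],[0,0,0.8],[0,0,0.8],[0,0,0.8],[0,0,0.8],[0,0,0.8],[0,0,0.8],[0,-0.4,0.8],[0,-0.8,0.3],[0,-0.9,0]],"angular":[[0,0,0],[0,0,0],[0,0,0],[0,0,0],[0,0,0],[0,0,0],[0,0,0],[0,0,0],[0,0,0],[0,0,0]]}'
```

```text
time: 10.7
tool_pos: [480.3, 71.0, 34.9]
tcp_rot: [3.14, 0.008, 1.152]
contact_force: [1.1, -0.7, -0.0]
grip_width: 0.4
time: 11.7
tool_pos: [480.3, 71.0, 34.9]
tcp_rot: [3.14, 0.008, 1.152]
contact_force: [-0.9, 0.2, -0.5]
grip_width: 0.4
time: 12.7
tool_pos: [478.6, 29.6, 173.9]
tcp_rot: [-3.141, 0.009, 1.155]
contact_force: [0.4, 0.2, 0.4]
grip_width: 0.8
```

```bash
python3 -m jog '{"xyz":[[0,-0.9,0],[0,-0.9,0],[0,-0.9,0],[0,-0.9,0],[0,-0.9,0],[0,-0.9,0],[0,-0.9,0],[0,-0.9,0],[0,-0.9,0],[0,-0.9,0]],"angular":[[0,0,0],[0,0,0],[0,0,0],[0,0,0],[0,0,0],[0,0,0],[0,0,0],[0,0,0],[0,0,0],[0,0,0]]}'
```

```text
time: 13.7
tool_pos: [477.3, -157.2, 174.5]
tcp_rot: [-3.142, 0.008, 1.156]
contact_force: [0.8, 0.2, -0.3]
grip_width: 0.3
```

```bash
python3 -m jog '{"xyz":[[0,-0.9,0],[0,-0.9,0],[0,-0.9,0],[0,-0.9,0],[0,-0.9,0],[0,-0.9,0],[0,-0.9,0],[0.1,-0.8,0],[0,0,0],[0,0,0]],"angular":[[0,0,0],[0,0,0],[0,0,0],[0,0,0],[0,0,0],[0,0,0],[0,0,0],[0,0,0],[0,0,0],[0,0,0]]}'
python3 - <<'E'
from h import *
o=bot.get_obs();p=P("wrist");im=np.ascontiguousarray(cv2.resize(capture("wrist"),(800,600),interpolation=2)[:,:,::-1])
a=np.linspace(0,2*np.pi,60);print(o['tool_pos'])
for X,r in(((481,-309,56),17),):
  for x,y in proj("wrist",np.c_[X[0]+r*np.cos(a),X[1]+r*np.sin(a),X[2]+0*a],p)*800/512: cv2.circle(im,(int(x),int(y)),1,(0,255,0),-1)
cv2.imwrite("pics/w4.png",im)
E
```

```text
time: 14.7
tool_pos: [477.9, -309.2, 173.6]
tcp_rot: [-3.14, 0.008, 1.153]
contact_force: [-0.9, -0.1, 0.4]
grip_width: 0.5
[ 477.85458928 -309.1916197   173.58077201]
```

View pics/w4.png

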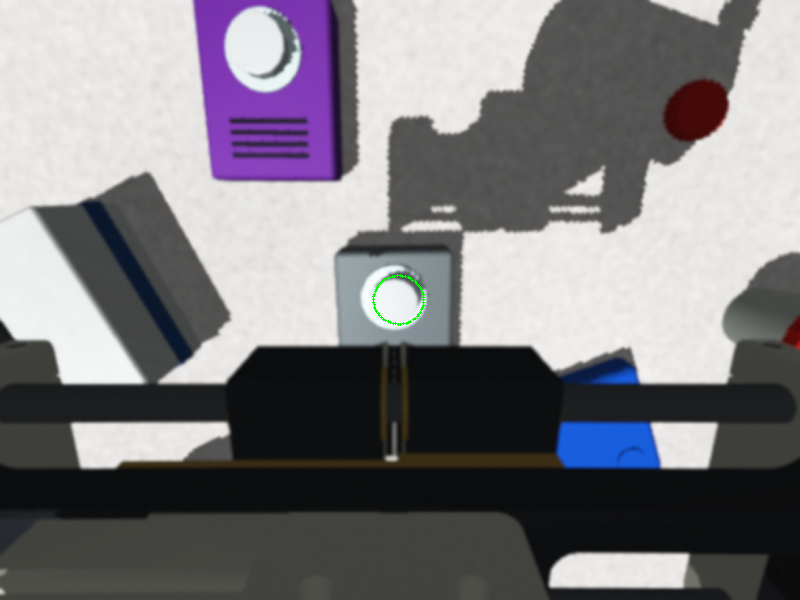

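The button shows at (398,298), within 2 mm of the projection; the purple look-alike is well away. Next I descend to just above it.

```bash
python3 -m jog '{"xyz":[[0.1,0,-0.8],[0.05,0,-0.8],[0,0,-0.8],[0,0,-0.8],[0,0,-0.7],[0,0,-0.6],[0,0,-0.4],[0,0,0],[0,0,0]],"angular":[[0,0,0],[0,0,0],[0,0,0],[0,0,0],[0,0,0],[0,0,0],[0,0,0],[0,0,0],[0,0,0]]}'
```

```text
time: 15.65
tool_pos: [482.0, -303.4, 73.9]
tcp_rot: [3.141, 0.007, 1.16]
contact_force: [-0.6, -0.2, 0.8]
grip_width: 0.5
```

```bash
python3 -m jog '{"xyz":[[0,-0.28,-0.2],[0,0,-0.25],[0,0,-0.2],[0,0,0],[0,0,0]],"angular":[[0,0,0],[0,0,0],[0,0,0],[0,0,0],[0,0,0]]}'
```

```text
time: 16.15
tool_pos: [482.8, -310.5, 61.5]
tcp_rot: [3.138, 0.008, 1.159]
contact_force: [0.6, -0.4, -0.2]
grip_width: 0.9
```

```bash
python3 -m jog '{"xyz":[[-0.05,0.05,-0.15],[0,0,-0.15],[0,0,-0.15],[0,0,-0.15],[0,0,-0.15],[0,0,0]],"angular":[[0,0,0],[0,0,0],[0,0,0],[0,0,0],[0,0,0],[0,0,0]]}'
```

```text
time: 16.75
tool_pos: [481.9, -309.5, 47.2]
tcp_rot: [3.137, 0.009, 1.16]
contact_force: [-2.1, 0.8, 6.6]
grip_width: 0.7
```

```bash
python3 -m jog '{"xyz":[[0,0,-0.1],[0,0,-0.1],[0,0,-0.05],[0,0,0]],"angular":[[0,0,0],[0,0,0],[0,0,0],[0,0,0]]}'
```

```text
time: 17.15
tool_pos: [482.0, -309.5, 47.5]
tcp_rot: [3.134, 0.01, 1.16]
contact_force: [0.3, -0.4, -0.2]
grip_width: 0.8
```

```bash
python3 -m jog '{"xyz":[[0,0,-0.1],[0,0,-0.2]],"angular":[[0,0,0],[0,0,0]]}'
```

```text
time: 17.35
tool_pos: [482.4, -309.8, 46.6]
tcp_rot: [3.132, 0.011, 1.161]
contact_force: [-14.4, 10.5, 53.4]
grip_width: 0.7
```

At the end stop (53 N, z 46.6). Next I lift off.

```bash
python3 -m jog '{"xyz":[[0,0,0.3],[0,0,0.6],[0,0,0.8],[0,0,0.8],[0,0,0.8],[0,0,0.8],[0,0,0.8],[0,0,0.5],[0,0,0],[0,0,0]],"angular":[[0,0,0],[0,0,0],[0,0,0],[0,0,0],[0,0,0],[0,0,0],[0,0,0],[0,0,0],[0,0,0],[0,0,0]]}'
python3 - <<'E'
from h import *
o=bot.get_obs();print(o['time'],o['tool_pos'],o['contact_force'])
im=np.ascontiguousarray(cv2.resize(capture("wrist"),(800,600),interpolation=2)[:,:,::-1]);t=cv2.resize(capture("top"),(800,600),interpolation=2)[:,:,::-1]
cv2.imwrite("pics/w5.png",np.vstack([im[150:450],t[150:450]]))
E
```

```text
time: 18.35
tool_pos: [482.7, -309.7, 158.2]
tcp_rot: [3.133, 0.01, 1.161]
contact_force: [0.2, -0.1, -0.0]
grip_width: 0.2
18.35 [ 482.70053289 -309.6820005   158.20193824] [ 0.23086483 -0.08710472 -0.04435414]
```

View pics/w5.png

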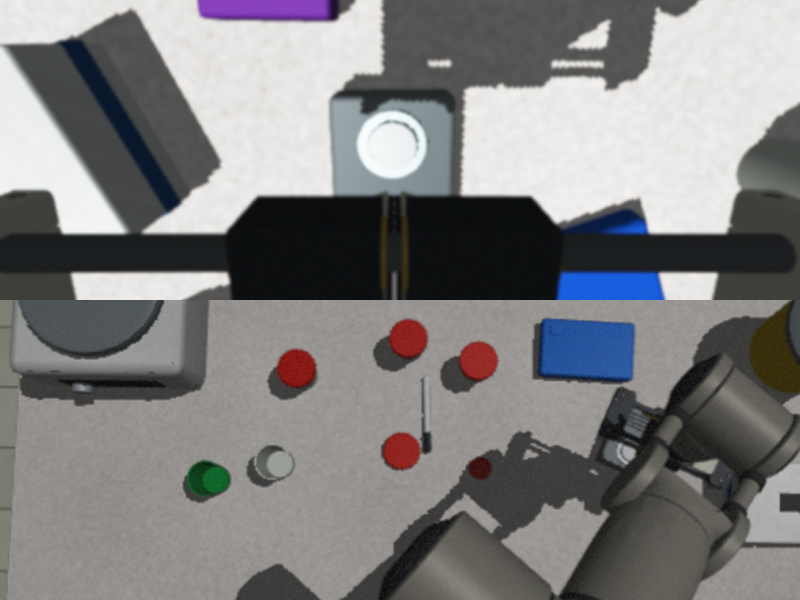

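The button at (391,145) now sits low in its ring, and everything else is where it was. I hand the job in.

```bash
python3 -c "
from plant import bot
print(bot.close_job())"
```

```text
the job is handed in; nothing more can be done
None
```

The job is done and handed in; the interface gives no verdict. All my checks agreed and none failed.

- **Open cup:** I held the shut fingertips about 25 mm above the middle of its mouth, within about 3 mm sideways by my estimate, for over 2 s.
- **Its lid:** I then held them about 22 mm above the large lid, within about 2 mm sideways, for over 2 s. I crossed to the call box with the fingertips about 174 mm above the bench, well clear of the small lid.
- **Call button:** I pressed the grey box's button to its stop. The fingertips bottomed at z of about 47 mm, so roughly 9 mm of travel. The final push read 53 N upward, about 56 N in all, against the 120 N wrist limit.
- **Last checks:** At 18.35 s, the arm was lifted clear with no contact force. The wrist picture shows the button sunk in its ring, and by eye the top picture shows the cups, lids, pen and cool pack where they started.

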